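Reverse the row of ore vials into the display rack

TASK

Move the four glass ore vials from the wooden rack into the empty white rack, one to a pocket, in reverse order: the vial that starts at the left end of the wooden rack goes in the right-end pocket of the white rack, the second from the left goes second from the right, and so on. Keep every vial upright on the way and leave all four standing on the floors of their pockets.

Things in the scene. Friction and masses are not known exactly. Their poses are not given: they have to be found in the camera images.
- vial_disc: Loose closed glass sample vial, 60 to 130 g: a round straight glass body 30 mm in diameter and 76 mm tall, dark pellets inside, and on it a wide flat disc stopper 34 mm across and 12 mm thick; 88 mm tall overall. Origin: centre of its flat underside, z up. Grip the glass 45 to 75 mm above the underside.
- vial_dome: Loose closed glass sample vial, 60 to 130 g: a round straight glass body 30 mm in diameter and 76 mm tall, dark pellets inside, and on it a smooth low dome stopper 30 mm across; 96 mm tall overall. Origin: centre of its flat underside, z up. Grip the glass 45 to 75 mm above the underside.
- vial_bar: Loose closed glass sample vial, 60 to 130 g: a round straight glass body 30 mm in diameter and 76 mm tall, dark pellets inside, and on it a T-shaped stopper: a neck 12 mm across with a cross bar 30 mm long (along the vial's y), 8 mm wide and 10 mm high on top; 98 mm tall overall. Origin: centre of its flat underside, z up. Grip the glass 45 to 75 mm above the underside.
- vial_ball: Loose closed glass sample vial, 60 to 130 g: a round straight glass body 30 mm in diameter and 76 mm tall, dark pellets inside, and on it a small ball stopper, 20 mm ball on a 10 mm neck; 106 mm tall overall. Origin: centre of its flat underside, z up. Grip the glass 45 to 75 mm above the underside.
- block_disc: Fixed square wooden pocket block, 54 x 54 mm, 26 mm high, open-topped: the one vial_disc stands in at the start. Pocket 48 x 48 mm, floor 4 mm thick. The four alike blocks stand side by side on the wooden rack's board. Origin: centre of the underside.
- block_dome: Fixed square wooden pocket block, 54 x 54 mm, 26 mm high, open-topped: the one vial_dome stands in at the start. Pocket 48 x 48 mm, floor 4 mm thick. The four alike blocks stand side by side on the wooden rack's board. Origin: centre of the underside.
- block_bar: Fixed square wooden pocket block, 54 x 54 mm, 26 mm high, open-topped: the one vial_bar stands in at the start. Pocket 48 x 48 mm, floor 4 mm thick. The four alike blocks stand side by side on the wooden rack's board. Origin: centre of the underside.
- block_ball: Fixed square wooden pocket block, 54 x 54 mm, 26 mm high, open-topped: the one vial_ball stands in at the start. Pocket 48 x 48 mm, floor 4 mm thick. The four alike blocks stand side by side on the wooden rack's board. Origin: centre of the underside.
- wood_rack: Fixed wooden rack on the table: a board 76 x 224 mm, 8 mm thick, with end plates 30 mm high (238 mm overall); the four blocks stand on it in a row at y = +81, +27, -27, -81 mm, x = 0, in an order that varies. Origin: centre of the underside; y along the row (to the robot's left), x across it, z up.
- white_rack: Fixed white plastic rack on the table, empty at the start, 58 x 220 mm, 30 mm high: four square open-topped pockets in a row at y = +81, +27, -27, -81 mm, x = 0, each 50 x 50 mm inside, walls 4 mm, floor 4 mm above the table. Origin: centre of the underside; y along the row (to the robot's left), x across it, z up.

How it is judged:
At the end, for the whole second after the job is handed in: Each vial stands in the white rack's pocket that mirrors its starting place (y in the wooden rack becomes -y in the white one), within 12 mm of the pocket's centre each way, its underside less than 10 mm above the white rack's underside, within 0.15 rad of upright, slower than 20 mm/s (((y of block_disc in the frame of wood_rack between 0.061 and 0.101 m and y of vial_disc in the frame of white_rack between -0.093 and -0.069 m) or (y of block_disc in the frame of wood_rack between 0.007 and 0.047 m and y of vial_disc in the frame of white_rack between -0.039 and -0.015 m) or (y of block_disc in the frame of wood_rack between -0.047 and -0.007 m and y of vial_disc in the frame of white_rack between 0.015 and 0.039 m) or (y of block_disc in the frame of wood_rack between -0.101 and -0.061 m and y of vial_disc in the frame of white_rack between 0.069 and 0.093 m)) and x of vial_disc in the frame of white_rack between -0.012 and 0.012 m and z of each of vial_disc, vial_dome, vial_bar, vial_ball in the frame of white_rack below 0.01 m and angle between each of vial_disc, vial_dome, vial_bar, vial_ball's own z axis and vertical below 0.15 rad and linear speed of each of vial_disc, vial_dome, vial_bar, vial_ball below 0.02 m/s and ((y of block_dome in the frame of wood_rack between 0.061 and 0.101 m and y of vial_dome in the frame of white_rack between -0.093 and -0.069 m) or (y of block_dome in the frame of wood_rack between 0.007 and 0.047 m and y of vial_dome in the frame of white_rack between -0.039 and -0.015 m) or (y of block_dome in the frame of wood_rack between -0.047 and -0.007 m and y of vial_dome in the frame of white_rack between 0.015 and 0.039 m) or (y of block_dome in the frame of wood_rack between -0.101 and -0.061 m and y of vial_dome in the frame of white_rack between 0.069 and 0.093 m)) and x of vial_dome in the frame of white_rack between -0.012 and 0.012 m and ((y of block_bar in the frame of wood_rack between 0.061 and 0.101 m and y of vial_bar in the frame of white_rack between -0.093 and -0.069 m) or (y of block_bar in the frame of wood_rack between 0.007 and 0.047 m and y of vial_bar in the frame of white_rack between -0.039 and -0.015 m) or (y of block_bar in the frame of wood_rack between -0.047 and -0.007 m and y of vial_bar in the frame of white_rack between 0.015 and 0.039 m) or (y of block_bar in the frame of wood_rack between -0.101 and -0.061 m and y of vial_bar in the frame of white_rack between 0.069 and 0.093 m)) and x of vial_bar in the frame of white_rack between -0.012 and 0.012 m and ((y of block_ball in the frame of wood_rack between 0.061 and 0.101 m and y of vial_ball in the frame of white_rack between -0.093 and -0.069 m) or (y of block_ball in the frame of wood_rack between 0.007 and 0.047 m and y of vial_ball in the frame of white_rack between -0.039 and -0.015 m) or (y of block_ball in the frame of wood_rack between -0.047 and -0.007 m and y of vial_ball in the frame of white_rack between 0.015 and 0.039 m) or (y of block_ball in the frame of wood_rack between -0.101 and -0.061 m and y of vial_ball in the frame of white_rack between 0.069 and 0.093 m)) and x of vial_ball in the frame of white_rack between -0.012 and 0.012 m); the robot touches nothing.
It fails at once if vial_disc was tipped over (more than 0.8 rad) (angle between vial_disc's own z axis and vertical above 0.8 rad).
It fails at once if vial_dome was tipped over (more than 0.8 rad) (angle between vial_dome's own z axis and vertical above 0.8 rad).
It fails at once if vial_bar was tipped over (more than 0.8 rad) (angle between vial_bar's own z axis and vertical above 0.8 rad).
It fails at once if vial_ball was tipped over (more than 0.8 rad) (angle between vial_ball's own z axis and vertical above 0.8 rad).
It also fails if it takes over 104 s, if anything falls off the work surface, if the arm or the gripper's body presses on something with over 40 N, if the wrist force passes 120 N, or if a joint passes its speed limit or range.

ROBOT

A 7-joint arm with a two-finger parallel gripper is mounted at the origin on the work surface. World frame = base frame: x ahead of the robot, y to its left, z up, the work surface at z = 0. Lengths are in m, angles in rad, forces in N, time in s.
With the tool pointing down it reaches from about 0.425 to 0.8 m from the base axis. Payload 8.3 kg.
Tool frame: the origin (TCP) lies midway between the tips of the shut fingers; the grasp point (between the pads) lies arm.grasp_offset behind it (arm.grasp_offset is the distance from the TCP to the grasp point, in m); z points along the fingers, y is the line along which they close (so a half turn about z gives the same grasp; the last joint's range is limited). The gripper opens to 85 mm and grips with 20 to 120 N. Pads are 22 mm wide; open, the fingers measure 114 mm over their backs; the gripper's body (76 mm by 85 mm) begins 54 mm behind the grasp point. The pads swing forward as they close: fully open they stand 13 mm farther back than shut.
Start: joints at [1.218, 0.383, 0.016, 1.37, -0.006, 1.388, -0.046], TCP at [0.179, -0.599, 0.231] pointing down, gripper open.
Joint ranges: [-2.95, 2.95], [-0.25, 2.06], [-1.52, 1.56], [0.18, 2.33], [-1.44, 4.58], [0.02, 2.06], [-3.01, 3.01]. Speed limits (rad/s): [2.39, 2.39, 3.01, 3.01, 3.14, 3.14, 3.14].

INTERFACE

Orientations are given as a rotation vector (axis times angle).
In Python, from plant import get_obs, optics, arm gives the robot as it stands. The module is installed in compiled form; this text tells all that it offers.
- The arm moves only by the tool jog_arm, never from a script. Its argument "motion" is a list that holds one entry, the list of rows, each a list of 7 numbers: the shift along the tool's x, y, z in units of 0.2 m (1.0 is 0.2 m), then the turn, a rotation vector about the tool's x, y, z in units of 90 degrees (1.0 is 90 degrees), then the opening, from -1 (shut) to 1 (fully open). In form: [[[x, y, z, rx, ry, rz, grip], ...]]. A call has 1 to 12 rows; each row is the pose to reach, as a shift and turn from the pose commanded when the call began, along the tool's axes at that moment; what a row does not reach only later rows make up. A row lasts 1/12 s, in which the tool goes at most 41.7 mm and 7.16 degrees, less where a joint would pass 70% of its speed; a pose out of reach is approached as far as the arm can. A call with a number of a shift or a turn outside -1 to 1 is refused whole. A call with a gripper value outside its range is refused whole. The fingers move at their own pace and stop on an object; "newtons" is the grip in N (left out, the last holds). Time passes only in rows, so rows that repeat a pose let the fingers close. It gives the time, the measured TCP pose, the force, the opening and the grip force at its end, in the units of the state.
- get_obs(): the state, without advancing time (a new reading comes with each control period).
- optics.camera(name): name is "scene" or "top" or "wrist"; returns a dict with "pixels" (384x512x3 uint8, red, green, blue), "z_map" (384x512 float32, m along the optical axis (not along the pixel's ray), 0 where there is no reading), "vfov" (degrees; the focal length in pixels is half the picture's height over the tangent of half this angle, whatever the lens; pixels are square), "cx", "cy" (the principal point, pixels), "dist_coeffs" ([k1, k2, p1, p2, k3] as OpenCV has them; the pictures are not rectified), "R" (3x3) and "t" (3): a world point X has camera coordinates R X + t. Camera axes: x right, y down, z forward; pixel columns grow to the right and rows downward; lengths in m; the calibration is good to about 2 mm. A picture is of the moment at which its call begins.
- arm.hand_in(): hands the job in; it is judged then, once.
Trained networks look in a picture, given as the dict that the camera call returned (one of the last four; its "shot" number tells which), for a name from the list of things; names that differ only in an ending like _2 or _b are one class to them, and where a whole thing is asked for, a point or a joint stands for the part that bears it (a point fixed in the world has none). Each returns a list of dicts, best first, with "p" (0 to 1); they miss things now and then, are a little off and sometimes report something else, mostly with a low value. They report only what shows in the picture. A call takes as long as a camera call.
- optics.regions_of(picture, target): "region" (384x512 bool, what is visible of it) and "position" ([column, row] in pixels, amid what is visible of it).
The state is a dict: "time_s": time; "joint_pos": joint angles; "qvel": joint speeds; "tau": joint torques, N m; "tcp_pos": TCP position; "ee_rot": TCP orientation; "force": force on the tool from outside, world axes, zero at the start; "ft_torque": the same for the moment, N m; "gripper_width": finger opening in m; "grasp_force": force on a finger pad.
Only numpy, scipy, OpenCV 4.12 (cv2) and the standard library are available. Lean on these libraries where they do the work, as an engineer would, in place of code of your own. Each camera call takes 0.05 s, during which the arm holds its last target. There are 200 camera calls.

## Working session

There is one attempt and no reset: what is moved stays moved. The work goes in short steps, Python scripts to look and compute and a tool call to move; the robot and the scene stay as the last step left them, time stands still between calls to the robot, and variables do not carry over. Pictures are saved under pics/ and viewed, at most 14 in all, crops included, and the job is handed in when it is done.

Besides the shell and the picture viewer there is one more tool, called after "Emit:" as name(argument=value, ...), one argument or row to a line, values as JSON. jog_arm: Moves the arm, as the interface text tells. Shifts and turns lie within -1 to 1; 1 stands for 0.2 m of shift or 90 degrees of turn. Its arguments: {"type":"object","properties":{"motion":{"type":"array","items":{"type":"array","items":{"type":"array","items":{"type":"number"}}}},"newtons":{"type":"number"}},"required":["motion"]}

```bash
mkdir -p pics
cat > h.py <<'E'
import numpy as np, cv2
from plant import get_obs, optics, arm
from scipy.spatial.transform import Rotation as Rn
def K(c):
    f=c["pixels"].shape[0]/2/np.tan(np.radians(c["vfov"])/2)
    return np.array([[f,0,c["cx"]],[0,f,c["cy"]],[0,0,1.]])
def pts(c,mask):
    v,u=np.nonzero(mask&(c["z_map"]>0)); z=c["z_map"][v,u]
    n=cv2.undistortPoints(np.stack([u,v],1).astype(float)[:,None],K(c),np.array(c["dist_coeffs"]))[:,0]
    P=np.c_[n*z[:,None],z]
    return (P-c["t"])@np.array(c["R"])
def save(c,n): cv2.imwrite("pics/"+n,cv2.cvtColor(c["pixels"],cv2.COLOR_RGB2BGR))
E
python3 - <<'E'
from h import *
o=get_obs();print(o["time_s"],o["tcp_pos"],o["ee_rot"],arm.grasp_offset,o["gripper_width"])
print(Rn.from_rotvec(o["ee_rot"]).as_matrix().round(3))
for cn in ("top","scene"):
    c=optics.camera(cn); save(c,cn+"0.png"); print(cn,c["vfov"],(-np.array(c["R"]).T@c["t"]).round(3))
    for n in ["vial_disc","vial_dome","vial_bar","vial_ball","wood_rack","white_rack"]:
        for r in optics.regions_of(c,n)[:2]:
            P=pts(c,r["region"]); 
            print(n,round(r["p"],2),np.round(r["position"]),r["region"].sum(), *( [np.percentile(P,q,axis=0).round(3) for q in (3,50,97)] if len(P) else []))
E
```

```text
0.0 [ 0.1785031  -0.59843151  0.23027872] [-3.10673230e+00 -4.53473928e-01  4.47756955e-04] 0.0187 0.08533889920512196
[[ 0.958  0.286 -0.001]
 [ 0.286 -0.958  0.002]
 [-0.    -0.002 -1.   ]]
top 43.345609059120314 [4.610e-01 1.000e-03 1.149e+00]
vial_disc 0.83 [360. 174.] 237 [ 0.546 -0.282  0.041] [ 0.559 -0.265  0.099] [ 0.575 -0.254  0.103]
vial_dome 0.65 [338. 168.] 201 [ 0.561 -0.223  0.033] [ 0.572 -0.207  0.1  ] [ 0.586 -0.198  0.108]
vial_bar 0.53 [296. 156.] 224 [ 0.589 -0.129  0.01 ] [ 0.599 -0.112  0.087] [ 0.618 -0.101  0.112]
wood_rack 0.87 [319. 171.] 663 [ 0.524 -0.307  0.004] [ 0.567 -0.186  0.009] [ 0.632 -0.071  0.032]
white_rack 0.79 [155. 185.] 2472 [ 0.473  0.113 -0.001] [0.534 0.207 0.005] [0.594 0.302 0.032]
scene 49.71702769378223 [1.083 0.233 0.828]
vial_disc 0.64 [163. 162.] 387 [ 0.548 -0.282  0.019] [ 0.567 -0.263  0.075] [ 0.575 -0.254  0.102]
vial_dome 0.75 [179. 173.] 365 [ 0.563 -0.228  0.019] [ 0.583 -0.206  0.074] [ 0.59  -0.198  0.108]
vial_bar 0.75 [210. 199.] 340 [ 0.594 -0.126  0.022] [ 0.611 -0.11   0.071] [ 0.617 -0.101  0.111]
vial_bar 0.34 [173. 185.] 172 [ 0.57  -0.246  0.011] [ 0.595 -0.233  0.024] [ 0.605 -0.198  0.036]
vial_ball 0.77 [194. 186.] 375 [ 0.577 -0.176  0.02 ] [ 0.594 -0.16   0.075] [ 0.601 -0.151  0.117]
wood_rack 0.79 [192. 206.] 747 [ 0.565 -0.309  0.001] [ 0.607 -0.155  0.009] [ 0.642 -0.068  0.032]
wood_rack 0.47 [172. 187.] 172 [ 0.569 -0.247  0.011] [ 0.595 -0.234  0.024] [ 0.605 -0.198  0.036]
white_rack 0.65 [347. 236.] 2884 [0.467 0.109 0.001] [0.535 0.212 0.011] [0.601 0.302 0.032]
```

View pics/top0.png

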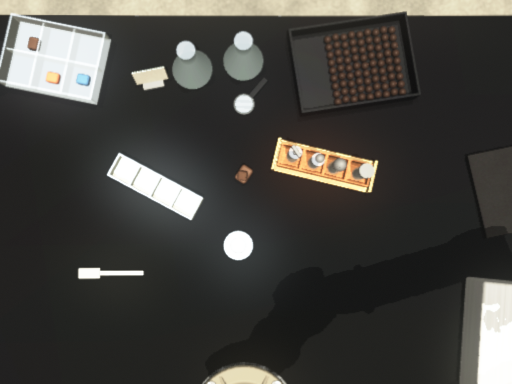

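View pics/scene0.png

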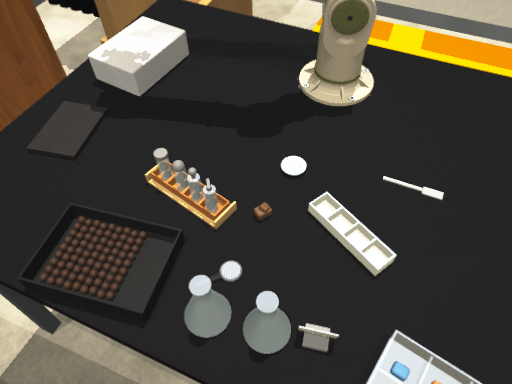

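Run:
```python
from h import *
from scipy.optimize import least_squares
c=[optics.camera("top"),optics.camera("scene")]
# racks: min-area rect of top edges
for n,lo,hi in (("white_rack",.022,.036),("wood_rack",.022,.045)):
    for q in c:
        m=np.zeros((384,512),bool)
        for r in optics.regions_of(q,n)[:1]: m|=r["region"]
        P=pts(q,m);P=P[(P[:,2]>lo)&(P[:,2]<hi)]
        rc=cv2.minAreaRect((P[:,:2]*1000).astype(np.float32)); print(n,len(P),np.round(rc[0],1),np.round(rc[1],1),round(rc[2],2),P[:,2].max())
for n in ["vial_disc","vial_dome","vial_bar","vial_ball"]:
    for q in c:
        R=optics.regions_of(q,n)
        if not R: continue
        P=pts(q,R[0]["region"]); g=P[(P[:,2]>.04)&(P[:,2]<.085)]
        s=least_squares(lambda x:np.hypot(*(g[:,:2]-x).T)-.015,np.median(P[:,:2],0)-[0.0,0],loss="soft_l1",f_scale=.002)
        cap=P[P[:,2]>.097]
        print(n,len(g),s.x.round(4),"cap",len(cap),((cap.min(0)+cap.max(0))/2).round(4) if len(cap) else "", P[:,2].max().round(3))
```

```text
white_rack 585 [532.9 204.7] [219.8  57.9] 61.62 0.03519346618285718
white_rack 897 [531.8 203.8] [221.6  62.2] 61.65 0.034440472387780606
wood_rack 193 [ 581.  -189.6] [238.2  74.7] 76.35 0.03741295434743873
wood_rack 135 [ 609.1 -189.7] [246.1  70. ] 89.49 0.03507583505842643
vial_disc 51 [ 0.5615 -0.2704] cap 166 [ 0.5597 -0.2699  0.1007] 0.104
vial_disc 146 [ 0.5588 -0.2705] cap 118 [ 0.5593 -0.2687  0.1007] 0.103
vial_dome 49 [ 0.5757 -0.2131] cap 117 [ 0.5752 -0.2111  0.1031] 0.109
vial_dome 145 [ 0.5733 -0.2133] cap 83 [ 0.5769 -0.2122  0.1034] 0.11
vial_bar 42 [ 0.6043 -0.1156] cap 56 [ 0.6018 -0.115   0.1058] 0.114
vial_bar 153 [ 0.6016 -0.1164] cap 51 [ 0.6029 -0.115   0.1055] 0.114
vial_ball 45 [ 0.5878 -0.1661] cap 68 [ 0.587 -0.165  0.115] 0.122
vial_ball 150 [ 0.5858 -0.1663] cap 62 [ 0.5882 -0.1644  0.109 ] 0.121
```

The top view shows, from the left, bar (296,156), ball (318,160), dome (338,168) and disc (360,174). So bar goes to -81, ball to -27, dome to +27 and disc to +81. The white rack is empty at (155,186).

```bash
cat > go.py <<'E'
import sys
from h import *
# usage: go.py x y z tool-x-yaw(deg)
T={"bar":(.6025,-.1155),"ball":(.587,-.1655),"dome":(.575,-.2125),"disc":(.560,-.270),"W-81":(.494,.133),"W-27":(.5197,.1805),"W27":(.5453,.2281),"W81":(.571,.2756)}
o=get_obs();R=Rn.from_rotvec(o["ee_rot"])
n,z=sys.argv[1],float(sys.argv[2]); xy=T[n]; yaw=np.radians(61.6 if n[0]=="W" else 76.35)
G=Rn.from_matrix(np.array([[np.cos(yaw),np.sin(yaw),0],[np.sin(yaw),-np.cos(yaw),0],[0,0,-1]]).T)
print("t",round(o["time_s"],2),"tcp",o["tcp_pos"].round(4),"w",round(o["gripper_width"],4),"F",np.round(o["force"],1),"gf",round(float(np.max(o["grasp_force"])),1))
print("shift",(R.inv().apply(np.array([*xy,z])-o["tcp_pos"])/.2).round(3),"turn",((R.inv()*G).as_rotvec()/(np.pi/2)).round(3))
E
python3 go.py bar .17
```

```text
t 1.4 tcp [ 0.1787 -0.5989  0.2313] w 0.0855 F [0.5 0.3 0.1] gf 0.0
shift [ 2.722 -1.71   0.307] turn [-0.    -0.    -0.664]
```

Emit:
jog_arm(
  motion=[
    [[0.2,-0.1,0,0,0,-0.07,1],[0.4,-0.2,0,0,0,-0.14,1],[0.6,-0.35,0,0,0,-0.21,1],[0.8,-0.5,0,0,0,-0.28,1],[0.9,-0.6,0,0,0,-0.35,1],[1,-0.7,0,0,0,-0.42,1],[1,-0.8,0,0,0,-0.5,1],[1,-0.8,0,0,0,-0.58,1],[1,-0.8,0,0,0,-0.66,1],[1,-0.8,0,0,0,-0.66,1]],
  ],
)

```text
time_s: 2.23
tcp_pos: [0.3247, -0.3881, 0.2317]
ee_rot: [2.468, 1.942, -0.0]
force: [-0.1, 0.5, -1.4]
gripper_width: 0.0854
grasp_force: 0.0
```

```bash
python3 go.py bar .17
```

```text
t 2.23 tcp [ 0.3247 -0.3881  0.2317] w 0.0854 F [-0.1  0.5 -1.4] gf 0.0
shift [1.652 1.029 0.308] turn [0.    0.    0.001]
```

Emit:
jog_arm(
  motion=[
    [[0.2,0.12,0,0,0,0,1],[0.4,0.25,0,0,0,0,1],[0.6,0.37,0,0,0,0,1],[0.8,0.5,0,0,0,0,1],[1,0.62,0,0,0,0,1],[1,0.62,0.15,0,0,0,1],[1,0.62,0.2,0,0,0,1]],
  ],
)

```text
time_s: 2.82
tcp_pos: [0.4968, -0.2174, 0.189]
ee_rot: [-2.469, -1.938, -0.005]
force: [-1.9, 0.8, -1.1]
gripper_width: 0.0854
grasp_force: 0.0
```

Emit:
jog_arm(
  motion=[
    [[0.2,0.12,0,0,0,0,1],[0.4,0.25,0,0,0,0,1],[0.6,0.4,0,0,0,0,1],[0.65,0.41,0,0,0,0,1],[0.65,0.41,0,0,0,0,1],[0.65,0.41,0,0,0,0,1]],
  ],
)

```text
time_s: 3.32
tcp_pos: [0.605, -0.1158, 0.1905]
ee_rot: [-2.474, -1.933, -0.0]
force: [-0.2, 0.9, -0.8]
gripper_width: 0.0856
grasp_force: 0.0
```

```bash
python3 go.py bar .053
python3 - <<'E'
from h import *
c=optics.camera("wrist"); save(c,"w1.png")
for n in ["vial_disc","vial_dome","vial_bar","vial_ball"]:
    for r in optics.regions_of(c,n)[:1]:
        P=pts(c,r["region"]); h=P[P[:,2]>.095]
        print(n,round(r["p"],2),np.round(r["position"]),len(h),((h.min(0)+h.max(0))/2).round(4) if len(h) else '')
E
```

```text
t 3.32 tcp [ 0.605  -0.1158  0.1905] w 0.0856 F [-0.2  0.9 -0.8] gf 0.0
shift [-0.003 -0.012  0.687] turn [-0.001 -0.001 -0.004]
vial_disc 0.92 [253. 326.] 507 [ 0.5778 -0.1913  0.1804]
vial_dome 0.7 [253. 288.] 603 [ 0.5759 -0.2119  0.1024]
vial_bar 0.58 [258. 188.] 397 [ 0.6031 -0.1159  0.104 ]
vial_ball 0.81 [256. 237.] 394 [ 0.5874 -0.1508  0.1076]
```

Emit:
jog_arm(
  motion=[
    [[0,-0.01,0.1,0,0,0,1],[0,-0.01,0.22,0,0,0,1],[0,-0.01,0.34,0,0,0,1],[0,-0.01,0.46,0,0,0,1],[0,-0.01,0.56,0,0,0,1],[0,-0.01,0.63,0,0,0,1],[0,-0.01,0.68,0,0,0,1],[0,-0.01,0.685,0,0,0,1],[0,-0.01,0.685,0,0,0,1]],
  ],
)

```text
time_s: 4.32
tcp_pos: [0.602, -0.1182, 0.0544]
ee_rot: [-2.477, -1.933, 0.001]
force: [-0.2, 0.3, -0.1]
gripper_width: 0.085
grasp_force: 0.0
```

Emit:
jog_arm(
  motion=[
    [[0,0,0,0,0,0,-0.5],[0,0,0,0,0,0,-0.5],[0,0,0,0,0,0,-0.5],[0,0,0,0,0,0,-0.5],[0,0,0,0,0,0,-0.5],[0,0,0,0,0,0,-0.5],[0,0,0,0,0,0,-0.5],[0,0,0,0,0,0,-0.5],[0,0,0,0,0,0,-0.5],[0,0,0,0,0,0,-0.5]],
  ],
  newtons=30,
)

```text
time_s: 5.15
tcp_pos: [0.6027, -0.1176, 0.0551]
ee_rot: [2.475, 1.934, 0.001]
force: [-1.5, -0.3, 5.4]
gripper_width: 0.0292
grasp_force: 29.9
```

```bash
python3 go.py W-81 .17
python3 - <<'E'
from h import *
c=optics.camera("scene"); cv2.imwrite("pics/s1.png",cv2.resize(c["pixels"][90:290,100:400,::-1],(750,500)))
E
```

```text
t 5.15 tcp [ 0.6027 -0.1176  0.0551] w 0.0292 F [-1.5 -0.3  5.4] gf 29.9
shift [ 1.084 -0.83  -0.575] turn [ 0.001 -0.     0.16 ]
```

View pics/s1.png

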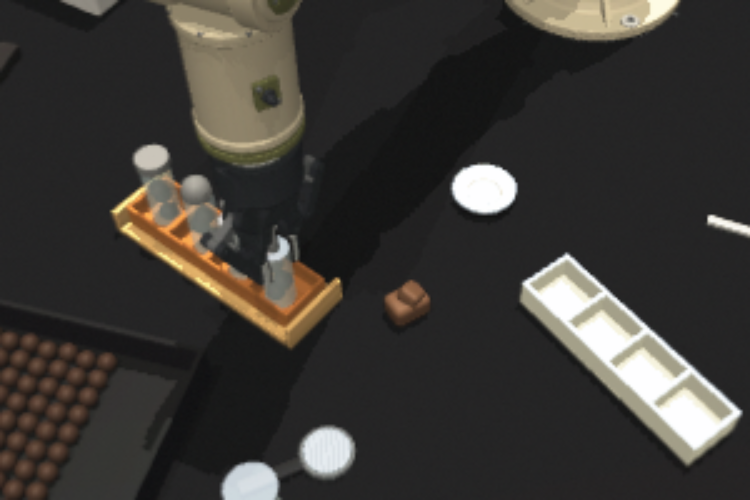

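The bar vial (275,265 in the crop) is held upright between the fingers, and the other vials are undisturbed. Lifting it now.

Emit:
jog_arm(
  motion=[
    [[0,0,-0.05,0,0,0,-0.5],[0,0,-0.14,0,0,0,-0.5],[0,0,-0.25,0,0,0,-0.5],[0,0,-0.37,0,0,0,-0.5],[0.06,-0.05,-0.48,0,0,0,-0.5],[0.16,-0.12,-0.56,0,0,0.02,-0.5],[0.28,-0.22,-0.58,0,0,0.05,-0.5],[0.42,-0.32,-0.58,0,0,0.08,-0.5],[0.57,-0.44,-0.58,0,0,0.12,-0.5],[0.72,-0.56,-0.58,0,0,0.16,-0.5],[0.87,-0.67,-0.58,0,0,0.16,-0.5],[0.96,-0.75,-0.58,0,0,0.16,-0.5]],
  ],
)

```text
time_s: 6.2
tcp_pos: [0.5012, 0.1093, 0.171]
ee_rot: [-2.695, -1.613, -0.001]
force: [1.6, 1.1, -2.2]
gripper_width: 0.0293
grasp_force: 29.9
```

```bash
python3 go.py W-81 .17
```

```text
t 6.2 tcp [0.5012 0.1093 0.171 ] w 0.0293 F [ 1.6  1.1 -2.2] gf 29.9
shift [ 0.087 -0.088  0.005] turn [-0.    -0.001  0.002]
```

Emit:
jog_arm(
  motion=[
    [[0.05,-0.05,0,0,0,0,-0.5],[0.09,-0.09,0,0,0,0,-0.5],[0.09,-0.09,0,0,0,0,-0.5],[0.09,-0.09,0,0,0,0,-0.5]],
  ],
)

```text
time_s: 6.53
tcp_pos: [0.4961, 0.1291, 0.1705]
ee_rot: [2.698, 1.609, 0.0]
force: [0.6, -0.7, -1.3]
gripper_width: 0.029
grasp_force: 29.9
```

```bash
python3 go.py W-81 .048
```

```text
t 6.53 tcp [0.4961 0.1291 0.1705] w 0.029 F [ 0.6 -0.7 -1.3] gf 29.9
shift [ 0.012 -0.019  0.612] turn [0. 0. 0.]
```

Emit:
jog_arm(
  motion=[
    [[0.01,-0.015,0.06,0,0,0,-0.5],[0.01,-0.015,0.16,0,0,0,-0.5],[0.01,-0.015,0.27,0,0,0,-0.5],[0.01,-0.015,0.38,0,0,0,-0.5],[0.01,-0.015,0.47,0,0,0,-0.5],[0.01,-0.015,0.54,0,0,0,-0.5],[0.01,-0.015,0.58,0,0,0,-0.5],[0.01,-0.015,0.6,0,0,0,-0.5],[0.01,-0.015,0.61,0,0,0,-0.5],[0.01,-0.015,0.61,0,0,0,-0.5],[0.01,-0.015,0.61,0,0,0,-0.5]],
  ],
)

```text
time_s: 7.45
tcp_pos: [0.4949, 0.1325, 0.0491]
ee_rot: [2.698, 1.608, 0.002]
force: [0.3, 0.3, -2.0]
gripper_width: 0.029
grasp_force: 29.9
```

```bash
python3 go.py W-81 .048
```

```text
t 7.45 tcp [0.4949 0.1325 0.0491] w 0.029 F [ 0.3  0.3 -2. ] gf 29.9
shift [-0.    -0.005  0.006] turn [ 0.001 -0.001 -0.   ]
```

Emit:
jog_arm(
  motion=[
    [[0,0,0.008,0,0,0,-0.5],[0,0,0.008,0,0,0,-0.5],[0,0,0.008,0,0,0,-0.1],[0,0,0.008,0,0,0,0.2],[0,0,0.008,0,0,0,0.6],[0,0,0.008,0,0,0,1],[0,0,0.008,0,0,0,1],[0,0,0.008,0,0,0,1],[0,0,0.008,0,0,0,1],[0,0,0.008,0,0,0,1]],
  ],
)

```text
time_s: 8.28
tcp_pos: [0.4942, 0.1326, 0.0468]
ee_rot: [-2.698, -1.609, -0.0]
force: [-0.8, -0.0, 0.0]
gripper_width: 0.0854
grasp_force: 0.0
```

Emit:
jog_arm(
  motion=[
    [[0,0,-0.06,0,0,0,1],[0,0,-0.16,0,0,0,1],[0,0,-0.3,0,0,0,1],[0,0,-0.45,0,0,0,1],[0,0,-0.6,0,0,0,1],[0,0,-0.65,0,0,0,1],[0,0,-0.65,0,0,0,1]],
  ],
)

```text
time_s: 8.87
tcp_pos: [0.496, 0.1334, 0.1808]
ee_rot: [2.696, 1.608, 0.01]
force: [0.1, 0.7, -0.2]
gripper_width: 0.0853
grasp_force: 0.0
```

```bash
python3 go.py ball .18
python3 - <<'E'
from h import *
c=optics.camera("scene"); cv2.imwrite("pics/s2.png",cv2.resize(c["pixels"][90:290,100:400,::-1],(750,500)))
E
```

```text
t 8.87 tcp [0.496  0.1334 0.1808] w 0.0853 F [ 0.1  0.7 -0.2] gf 0.0
shift [-1.099  1.111  0.005] turn [ 0.004 -0.002 -0.164]
```

View pics/s2.png

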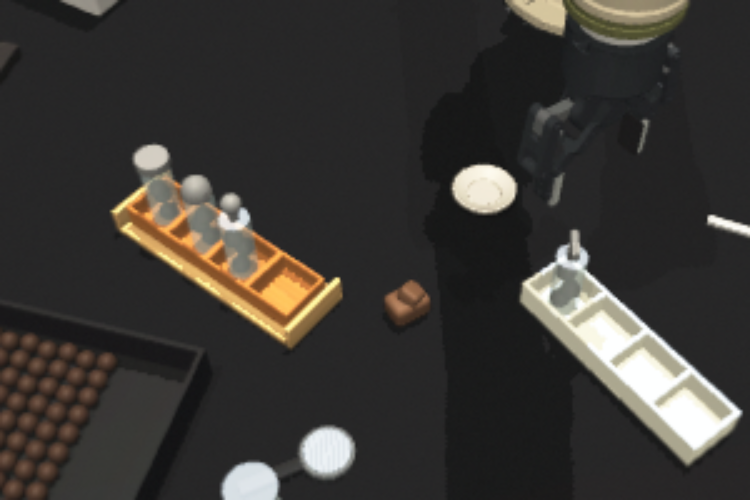

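The bar vial stands upright in the right-end pocket (568,275). The ball is next.

Emit:
jog_arm(
  motion=[
    [[-0.1,0.1,0,0,0,-0.03,1],[-0.25,0.25,0,0,0,-0.06,1],[-0.4,0.4,0,0,0,-0.1,1],[-0.55,0.55,0,0,0,-0.13,1],[-0.7,0.7,0,0,0,-0.164,1],[-0.85,0.85,0,0,0,-0.164,1],[-1,1,0,0,0,-0.164,1],[-1,1,0,0,0,-0.164,1],[-1,1,0,0,0,-0.164,1]],
  ],
)

```text
time_s: 9.67
tcp_pos: [0.574, -0.1429, 0.1743]
ee_rot: [-2.474, -1.932, 0.004]
force: [-0.4, 1.8, -1.0]
gripper_width: 0.0851
grasp_force: 0.0
```

```bash
python3 go.py ball .18
```

```text
t 9.67 tcp [ 0.574  -0.1429  0.1743] w 0.0851 F [-0.4  1.8 -1. ] gf 0.0
shift [-0.094  0.091 -0.029] turn [-0.002  0.001 -0.004]
```

Emit:
jog_arm(
  motion=[
    [[-0.05,0.05,0,0,0,0,1],[-0.093,0.09,0,0,0,0,1],[-0.093,0.09,0,0,0,0,1],[-0.093,0.09,0,0,0,0,1]],
  ],
)

```text
time_s: 10.0
tcp_pos: [0.5879, -0.1603, 0.1759]
ee_rot: [-2.468, -1.941, 0.001]
force: [-0.0, -0.8, 0.4]
gripper_width: 0.0853
grasp_force: 0.0
```

```bash
python3 go.py ball .055
```

```text
t 10.0 tcp [ 0.5879 -0.1603  0.1759] w 0.0853 F [-0.  -0.8  0.4] gf 0.0
shift [-0.026  0.003  0.605] turn [-0.001 -0.     0.   ]
```

Emit:
jog_arm(
  motion=[
    [[-0.025,0,0.05,0,0,0,1],[-0.025,0,0.15,0,0,0,1],[-0.025,0,0.27,0,0,0,1],[-0.025,0,0.39,0,0,0,1],[-0.025,0,0.49,0,0,0,1],[-0.025,0,0.56,0,0,0,1],[-0.025,0,0.6,0,0,0,1],[-0.025,0,0.605,0,0,0,1],[-0.025,0,0.605,0,0,0,1]],
  ],
)

```text
time_s: 10.75
tcp_pos: [0.5867, -0.1651, 0.0555]
ee_rot: [-2.468, -1.942, 0.0]
force: [-0.4, -0.7, -0.6]
gripper_width: 0.085
grasp_force: 0.0
```

Emit:
jog_arm(
  motion=[
    [[0,0,0,0,0,0,-0.5],[0,0,0,0,0,0,-0.5],[0,0,0,0,0,0,-0.5],[0,0,0,0,0,0,-0.5],[0,0,0,0,0,0,-0.5],[0,0,0,0,0,0,-0.5],[0,0,0,0,0,0,-0.5],[0,0,0,0,0,0,-0.5],[0,0,0,0,0,0,-0.5],[0,0,0,0,0,0,-0.5]],
  ],
  newtons=30,
)

```text
time_s: 11.58
tcp_pos: [0.5874, -0.1657, 0.0564]
ee_rot: [2.469, 1.942, 0.001]
force: [-1.2, -0.6, 5.6]
gripper_width: 0.0293
grasp_force: 29.6
```

```bash
python3 go.py W-27 .185
```

```text
t 11.58 tcp [ 0.5874 -0.1657  0.0564] w 0.0293 F [-1.2 -0.6  5.6] gf 29.6
shift [ 1.602 -0.736 -0.644] turn [ 0.001 -0.     0.164]
```

Emit:
jog_arm(
  motion=[
    [[0,0,-0.05,0,0,0,-0.5],[0,0,-0.14,0,0,0,-0.5],[0,0,-0.25,0,0,0,-0.5],[0,0,-0.37,0,0,0,-0.5],[0,0,-0.48,0,0,0,-0.5],[0.05,-0.02,-0.58,0,0,0,-0.5],[0.15,-0.07,-0.64,0,0,0,-0.5],[0.3,-0.14,-0.64,0,0,0.03,-0.5],[0.46,-0.21,-0.64,0,0,0.06,-0.5],[0.63,-0.29,-0.64,0,0,0.09,-0.5],[0.8,-0.37,-0.64,0,0,0.13,-0.5],[0.97,-0.45,-0.64,0,0,0.164,-0.5]],
  ],
)

```text
time_s: 12.58
tcp_pos: [0.5445, 0.0457, 0.1842]
ee_rot: [2.701, 1.604, 0.0]
force: [1.3, -0.1, -1.3]
gripper_width: 0.0288
grasp_force: 29.8
```

```bash
python3 go.py W-27 .185
```

```text
t 12.58 tcp [0.5445 0.0457 0.1842] w 0.0288 F [ 1.3 -0.1 -1.3] gf 29.8
shift [ 0.533 -0.431 -0.004] turn [ 0.    -0.    -0.002]
```

Emit:
jog_arm(
  motion=[
    [[0.13,-0.1,0,0,0,0,-0.5],[0.26,-0.2,0,0,0,0,-0.5],[0.38,-0.3,0,0,0,0,-0.5],[0.48,-0.38,0,0,0,0,-0.5],[0.53,-0.42,0,0,0,0,-0.5],[0.53,-0.42,0,0,0,0,-0.5],[0.53,-0.42,0,0,0,0,-0.5]],
  ],
)

```text
time_s: 13.17
tcp_pos: [0.5214, 0.178, 0.184]
ee_rot: [-2.697, -1.611, 0.0]
force: [-0.1, -1.2, -0.8]
gripper_width: 0.0293
grasp_force: 29.8
```

```bash
python3 go.py W-27 .048
```

```text
t 13.17 tcp [0.5214 0.178  0.184 ] w 0.0293 F [-0.1 -1.2 -0.8] gf 29.8
shift [ 0.007 -0.014  0.68 ] turn [-0.    -0.     0.001]
```

Emit:
jog_arm(
  motion=[
    [[0.007,-0.014,0.06,0,0,0,-0.5],[0.007,-0.014,0.16,0,0,0,-0.5],[0.007,-0.014,0.28,0,0,0,-0.5],[0.007,-0.014,0.4,0,0,0,-0.5],[0.007,-0.014,0.51,0,0,0,-0.5],[0.007,-0.014,0.59,0,0,0,-0.5],[0.007,-0.014,0.64,0,0,0,-0.5],[0.007,-0.014,0.665,0,0,0,-0.5],[0.007,-0.014,0.675,0,0,0,-0.5],[0.007,-0.014,0.68,0,0,0,-0.5],[0.007,-0.014,0.68,0,0,0,-0.5]],
  ],
)

```text
time_s: 14.08
tcp_pos: [0.5206, 0.1796, 0.0486]
ee_rot: [2.699, 1.607, 0.002]
force: [-0.4, 0.2, -1.1]
gripper_width: 0.0293
grasp_force: 29.7
```

```bash
python3 go.py W-27 .048
```

```text
t 14.08 tcp [0.5206 0.1796 0.0486] w 0.0293 F [-0.4  0.2 -1.1] gf 29.7
shift [ 0.002 -0.006  0.003] turn [ 0.001 -0.    -0.   ]
```

Emit:
jog_arm(
  motion=[
    [[0,0,0.005,0,0,0,-0.5],[0,0,0.005,0,0,0,-0.5],[0,0,0.005,0,0,0,-0.1],[0,0,0.005,0,0,0,0.2],[0,0,0.005,0,0,0,0.6],[0,0,0.005,0,0,0,1],[0,0,0.005,0,0,0,1],[0,0,0.005,0,0,0,1],[0,0,0.005,0,0,0,1],[0,0,0.005,0,0,0,1]],
  ],
)

```text
time_s: 14.92
tcp_pos: [0.5199, 0.1799, 0.0467]
ee_rot: [-2.698, -1.609, 0.0]
force: [0.3, -0.1, 1.1]
gripper_width: 0.0853
grasp_force: 0.0
```

Emit:
jog_arm(
  motion=[
    [[0,0,-0.06,0,0,0,1],[0,0,-0.16,0,0,0,1],[0,0,-0.3,0,0,0,1],[0,0,-0.45,0,0,0,1],[0,0,-0.6,0,0,0,1],[0,0,-0.66,0,0,0,1],[0,0,-0.66,0,0,0,1]],
  ],
)

```text
time_s: 15.5
tcp_pos: [0.5218, 0.181, 0.1833]
ee_rot: [2.697, 1.608, 0.011]
force: [0.9, -0.2, -0.2]
gripper_width: 0.0851
grasp_force: 0.0
```

```bash
python3 go.py dome .18
```

```text
t 15.5 tcp [0.5218 0.181  0.1833] w 0.0851 F [ 0.9 -0.2 -0.2] gf 0.0
shift [-1.604  1.169  0.015] turn [ 0.004 -0.003 -0.164]
```

Emit:
jog_arm(
  motion=[
    [[-0.1,0.07,0,0,0,-0.03,1],[-0.25,0.18,0,0,0,-0.06,1],[-0.4,0.29,0,0,0,-0.1,1],[-0.55,0.4,0,0,0,-0.13,1],[-0.7,0.51,0,0,0,-0.164,1],[-0.85,0.62,0,0,0,-0.164,1],[-1,0.73,0,0,0,-0.164,1],[-1,0.8,0,0,0,-0.164,1]],
  ],
)

```text
time_s: 16.17
tcp_pos: [0.564, -0.0813, 0.1775]
ee_rot: [2.478, 1.929, -0.007]
force: [0.6, -1.3, -0.2]
gripper_width: 0.0855
grasp_force: 0.0
```

```bash
python3 go.py dome .18
```

```text
t 16.17 tcp [ 0.564  -0.0813  0.1775] w 0.0855 F [ 0.6 -1.3 -0.2] gf 0.0
shift [-0.622  0.214 -0.01 ] turn [-0.001  0.003 -0.006]
```

Emit:
jog_arm(
  motion=[
    [[-0.15,0.05,0,0,0,0,1],[-0.3,0.1,0,0,0,0,1],[-0.45,0.15,0,0,0,0,1],[-0.56,0.2,0,0,0,-0.005,1],[-0.61,0.21,0,0,0,-0.005,1],[-0.61,0.21,0,0,0,-0.005,1],[-0.61,0.21,0,0,0,-0.005,1]],
  ],
)

```text
time_s: 16.75
tcp_pos: [0.5772, -0.1998, 0.1779]
ee_rot: [-2.461, -1.95, 0.0]
force: [0.4, 0.7, 1.0]
gripper_width: 0.0857
grasp_force: 0.0
```

```bash
python3 go.py dome .055
python3 - <<'E'
from h import *
c=optics.camera("scene"); cv2.imwrite("pics/s3.png",cv2.resize(c["pixels"][90:290,100:400,::-1],(750,500)))
E
```

```text
t 16.75 tcp [ 0.5772 -0.1998  0.1779] w 0.0857 F [0.4 0.7 1. ] gf 0.0
shift [-0.065  0.004  0.615] turn [-0.001 -0.001  0.005]
```

View pics/s3.png

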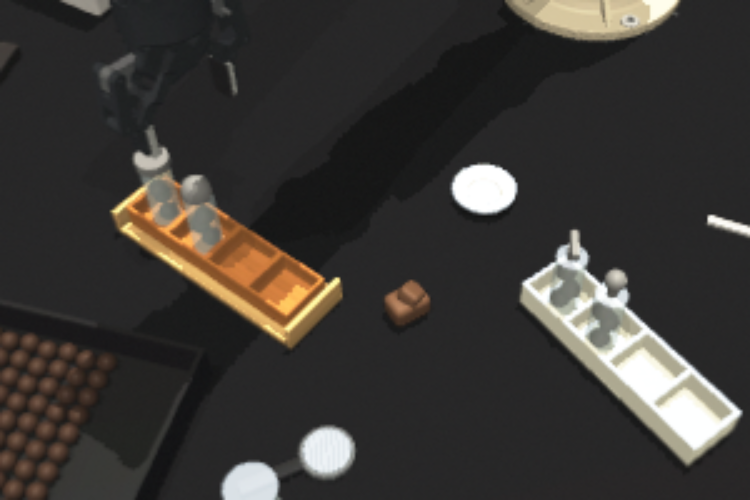

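The bar (568,275) and ball (608,310) stand in the first two pockets; the dome (200,210) and disc (155,185) are untouched. Grasping the dome now.

Emit:
jog_arm(
  motion=[
    [[-0.06,0,0.05,0,0,0.005,1],[-0.065,0.004,0.12,0,0,0.005,1],[-0.065,0.004,0.24,0,0,0.005,1],[-0.065,0.004,0.37,0,0,0.005,1],[-0.065,0.004,0.48,0,0,0.005,1],[-0.065,0.004,0.56,0,0,0.005,1],[-0.065,0.004,0.6,0,0,0.005,1],[-0.065,0.004,0.615,0,0,0.005,1],[-0.065,0.004,0.615,0,0,0.005,1]],
  ],
)

```text
time_s: 17.55
tcp_pos: [0.5753, -0.2128, 0.0553]
ee_rot: [-2.468, -1.943, 0.0]
force: [1.0, -0.4, 0.6]
gripper_width: 0.0857
grasp_force: 0.0
```

Emit:
jog_arm(
  motion=[
    [[0,0,0,0,0,0,-0.5],[0,0,0,0,0,0,-0.5],[0,0,0,0,0,0,-0.5],[0,0,0,0,0,0,-0.5],[0,0,0,0,0,0,-0.5],[0,0,0,0,0,0,-0.5],[0,0,0,0,0,0,-0.5],[0,0,0,0,0,0,-0.5],[0,0,0,0,0,0,-0.5],[0,0,0,0,0,0,-0.5]],
  ],
  newtons=30,
)

```text
time_s: 18.38
tcp_pos: [0.5759, -0.2136, 0.0564]
ee_rot: [2.469, 1.941, 0.001]
force: [-1.7, 0.1, 6.3]
gripper_width: 0.029
grasp_force: 31.7
```

```bash
python3 go.py W27 .185
```

```text
t 18.38 tcp [ 0.5759 -0.2136  0.0564] w 0.029 F [-1.7  0.1  6.3] gf 31.7
shift [ 2.11  -0.669 -0.644] turn [0.001 0.    0.164]
```

Emit:
jog_arm(
  motion=[
    [[0,0,-0.05,0,0,0,-0.5],[0,0,-0.14,0,0,0,-0.5],[0,0,-0.25,0,0,0,-0.5],[0,0,-0.37,0,0,0,-0.5],[0,0,-0.48,0,0,0,-0.5],[0.05,-0.02,-0.58,0,0,0,-0.5],[0.15,-0.05,-0.64,0,0,0,-0.5],[0.3,-0.1,-0.64,0,0,0.03,-0.5],[0.46,-0.15,-0.64,0,0,0.06,-0.5],[0.63,-0.2,-0.64,0,0,0.09,-0.5],[0.81,-0.26,-0.64,0,0,0.13,-0.5],[1,-0.32,-0.64,0,0,0.164,-0.5]],
  ],
)

```text
time_s: 19.38
tcp_pos: [0.5598, -0.003, 0.1841]
ee_rot: [2.702, 1.603, -0.0]
force: [1.6, -0.2, -1.7]
gripper_width: 0.0288
grasp_force: 31.1
```

```bash
python3 go.py W27 .185
```

```text
t 19.38 tcp [ 0.5598 -0.003   0.1841] w 0.0288 F [ 1.6 -0.2 -1.7] gf 31.1
shift [ 0.979 -0.618 -0.005] turn [ 0.     0.    -0.003]
```

Emit:
jog_arm(
  motion=[
    [[0.15,-0.1,0,0,0,0,-0.5],[0.3,-0.19,0,0,0,0,-0.5],[0.45,-0.28,0,0,0,0,-0.5],[0.6,-0.38,0,0,0,0,-0.5],[0.75,-0.47,0,0,0,0,-0.5],[0.87,-0.55,0,0,0,0,-0.5],[0.95,-0.6,0,0,0,0,-0.5],[0.975,-0.61,0,0,0,0,-0.5],[0.975,-0.61,0,0,0,0,-0.5],[0.975,-0.61,0,0,0,0,-0.5]],
  ],
)

```text
time_s: 20.22
tcp_pos: [0.546, 0.2247, 0.1837]
ee_rot: [2.698, 1.608, -0.001]
force: [0.1, -1.2, -1.4]
gripper_width: 0.0296
grasp_force: 31.1
```

```bash
python3 go.py W27 .048
```

```text
t 20.22 tcp [0.546  0.2247 0.1837] w 0.0296 F [ 0.1 -1.2 -1.4] gf 31.1
shift [ 0.014 -0.011  0.678] turn [ 0.     0.001 -0.   ]
```

Emit:
jog_arm(
  motion=[
    [[0.012,-0.01,0.06,0,0,0,-0.5],[0.012,-0.01,0.16,0,0,0,-0.5],[0.012,-0.01,0.28,0,0,0,-0.5],[0.012,-0.01,0.4,0,0,0,-0.5],[0.012,-0.01,0.51,0,0,0,-0.5],[0.012,-0.01,0.59,0,0,0,-0.5],[0.012,-0.01,0.64,0,0,0,-0.5],[0.012,-0.01,0.665,0,0,0,-0.5],[0.012,-0.01,0.675,0,0,0,-0.5],[0.012,-0.01,0.68,0,0,0,-0.5],[0.012,-0.01,0.68,0,0,0,-0.5]],
  ],
)

```text
time_s: 21.13
tcp_pos: [0.5459, 0.2286, 0.0485]
ee_rot: [2.698, 1.608, 0.002]
force: [-0.3, -0.2, -1.4]
gripper_width: 0.0292
grasp_force: 31.1
```

```bash
python3 go.py W27 .048
```

```text
t 21.13 tcp [0.5459 0.2286 0.0485] w 0.0292 F [-0.3 -0.2 -1.4] gf 31.1
shift [-0.003 -0.001  0.003] turn [ 0.001 -0.001 -0.   ]
```

Emit:
jog_arm(
  motion=[
    [[0,0,0.005,0,0,0,-0.5],[0,0,0.005,0,0,0,-0.5],[0,0,0.005,0,0,0,-0.1],[0,0,0.005,0,0,0,0.2],[0,0,0.005,0,0,0,0.6],[0,0,0.005,0,0,0,1],[0,0,0.005,0,0,0,1],[0,0,0.005,0,0,0,1],[0,0,0.005,0,0,0,1],[0,0,0.005,0,0,0,1]],
  ],
)

```text
time_s: 21.97
tcp_pos: [0.5452, 0.2286, 0.0467]
ee_rot: [-2.698, -1.609, 0.0]
force: [0.6, 0.0, 0.2]
gripper_width: 0.0853
grasp_force: 0.0
```

Emit:
jog_arm(
  motion=[
    [[0,0,-0.06,0,0,0,1],[0,0,-0.16,0,0,0,1],[0,0,-0.3,0,0,0,1],[0,0,-0.45,0,0,0,1],[0,0,-0.6,0,0,0,1],[0,0,-0.66,0,0,0,1],[0,0,-0.66,0,0,0,1]],
  ],
)

```text
time_s: 22.55
tcp_pos: [0.547, 0.2299, 0.1836]
ee_rot: [2.697, 1.608, 0.011]
force: [0.3, 0.2, -0.4]
gripper_width: 0.0853
grasp_force: 0.0
```

```bash
python3 go.py disc .18
```

```text
t 22.55 tcp [0.547  0.2299 0.1836] w 0.0853 F [ 0.3  0.2 -0.4] gf 0.0
shift [-2.168  1.246  0.012] turn [ 0.003 -0.003 -0.164]
```

Emit:
jog_arm(
  motion=[
    [[-0.1,0.06,0,0,0,-0.03,1],[-0.25,0.15,0,0,0,-0.06,1],[-0.4,0.23,0,0,0,-0.1,1],[-0.55,0.32,0,0,0,-0.13,1],[-0.7,0.4,0,0,0,-0.164,1],[-0.85,0.5,0,0,0,-0.164,1],[-1,0.58,0,0,0,-0.164,1],[-1,0.65,0,0,0,-0.164,1]],
  ],
)

```text
time_s: 23.22
tcp_pos: [0.5628, -0.0174, 0.1777]
ee_rot: [2.477, 1.931, -0.007]
force: [1.5, -1.0, -0.3]
gripper_width: 0.0854
grasp_force: 0.0
```

```bash
python3 go.py disc .18
```

```text
t 23.22 tcp [ 0.5628 -0.0174  0.1777] w 0.0854 F [ 1.5 -1.  -0.3] gf 0.0
shift [-1.228  0.295 -0.007] turn [-0.001  0.003 -0.005]
```

Emit:
jog_arm(
  motion=[
    [[-0.15,0.04,0,0,0,0,1],[-0.3,0.07,0,0,0,0,1],[-0.45,0.11,0,0,0,0,1],[-0.6,0.15,0,0,0,0,1],[-0.75,0.18,0,0,0,0,1],[-0.9,0.22,0,0,0,0,1],[-1,0.26,0,0,0,0,1],[-1,0.28,0,0,0,0,1],[-1,0.28,0,0,0,0,1]],
  ],
)

```text
time_s: 23.97
tcp_pos: [0.5712, -0.2184, 0.1775]
ee_rot: [-2.471, -1.937, 0.001]
force: [0.2, -0.3, 0.1]
gripper_width: 0.0854
grasp_force: 0.0
```

```bash
python3 go.py disc .18
```

```text
t 23.97 tcp [ 0.5712 -0.2184  0.1775] w 0.0854 F [ 0.2 -0.3  0.1] gf 0.0
shift [-0.264  0.007 -0.013] turn [-0.001 -0.    -0.002]
```

Emit:
jog_arm(
  motion=[
    [[-0.1,0,0,0,0,0,1],[-0.2,0.006,0,0,0,0,1],[-0.262,0.006,0,0,0,0,1],[-0.262,0.006,0,0,0,0,1],[-0.262,0.006,0,0,0,0,1]],
  ],
)

```text
time_s: 24.38
tcp_pos: [0.5604, -0.2673, 0.1783]
ee_rot: [-2.469, -1.941, -0.0]
force: [0.4, 0.4, 0.7]
gripper_width: 0.0856
grasp_force: 0.0
```

```bash
python3 go.py disc .055
```

```text
t 24.38 tcp [ 0.5604 -0.2673  0.1783] w 0.0856 F [0.4 0.4 0.7] gf 0.0
shift [-0.014  0.002  0.617] turn [-0. -0. -0.]
```

Emit:
jog_arm(
  motion=[
    [[-0.013,0,0.05,0,0,0,1],[-0.013,0,0.13,0,0,0,1],[-0.013,0,0.25,0,0,0,1],[-0.013,0,0.37,0,0,0,1],[-0.013,0,0.48,0,0,0,1],[-0.013,0,0.56,0,0,0,1],[-0.013,0,0.6,0,0,0,1],[-0.013,0,0.617,0,0,0,1],[-0.013,0,0.617,0,0,0,1]],
  ],
)

```text
time_s: 25.13
tcp_pos: [0.56, -0.2693, 0.0547]
ee_rot: [-2.467, -1.943, -0.0]
force: [0.3, 0.2, -0.4]
gripper_width: 0.0852
grasp_force: 0.0
```

Emit:
jog_arm(
  motion=[
    [[0,0,0,0,0,0,-0.5],[0,0,0,0,0,0,-0.5],[0,0,0,0,0,0,-0.5],[0,0,0,0,0,0,-0.5],[0,0,0,0,0,0,-0.5],[0,0,0,0,0,0,-0.5],[0,0,0,0,0,0,-0.5],[0,0,0,0,0,0,-0.5],[0,0,0,0,0,0,-0.5],[0,0,0,0,0,0,-0.5]],
  ],
  newtons=30,
)

```text
time_s: 25.97
tcp_pos: [0.5605, -0.2707, 0.0562]
ee_rot: [2.468, 1.941, 0.001]
force: [-1.0, 0.2, 5.7]
gripper_width: 0.0329
grasp_force: 29.4
```

```bash
python3 go.py W81 .185
```

```text
t 25.97 tcp [ 0.5605 -0.2707  0.0562] w 0.0329 F [-1.   0.2  5.7] gf 29.4
shift [ 2.667 -0.592 -0.646] turn [0.001 0.    0.164]
```

The width of 32.9 mm shows the pads caught the 34 mm stopper. I'll open, go lower and grip the glass.

Emit:
jog_arm(
  motion=[
    [[0,0,0,0,0,0,-0.1],[0,0,0,0,0,0,0.3],[0,0,0,0,0,0,1],[0,0,0,0,0,0,1],[0,0,0,0,0,0,1],[0,0,0,0,0,0,1],[0,0,0,0,0,0,1],[0,0,0.03,0,0,0,1],[0,0,0.06,0,0,0,1],[0,0,0.065,0,0,0,1],[0,0,0.065,0,0,0,1]],
  ],
)

```text
time_s: 26.88
tcp_pos: [0.5593, -0.2701, 0.0412]
ee_rot: [-2.468, -1.941, 0.001]
force: [0.3, -0.6, -1.4]
gripper_width: 0.0853
grasp_force: 0.0
```

Emit:
jog_arm(
  motion=[
    [[0,0,0,0,0,0,-0.5],[0,0,0,0,0,0,-0.5],[0,0,0,0,0,0,-0.5],[0,0,0,0,0,0,-0.5],[0,0,0,0,0,0,-0.5],[0,0,0,0,0,0,-0.5],[0,0,0,0,0,0,-0.5],[0,0,0,0,0,0,-0.5],[0,0,0,0,0,0,-0.5],[0,0,0,0,0,0,-0.5]],
  ],
  newtons=30,
)

```text
time_s: 27.72
tcp_pos: [0.5602, -0.2705, 0.0426]
ee_rot: [2.469, 1.942, 0.0]
force: [-0.3, 0.9, 3.1]
gripper_width: 0.0292
grasp_force: 26.6
```

```bash
python3 go.py W81 .172
python3 - <<'E'
from h import *
c=optics.camera("scene"); cv2.imwrite("pics/s4.png",cv2.resize(c["pixels"][90:290,100:400,::-1],(750,500)))
E
```

```text
t 27.72 tcp [ 0.5602 -0.2705  0.0426] w 0.0292 F [-0.3  0.9  3.1] gf 26.6
shift [ 2.666 -0.59  -0.647] turn [ 0.    -0.     0.164]
```

View pics/s4.png

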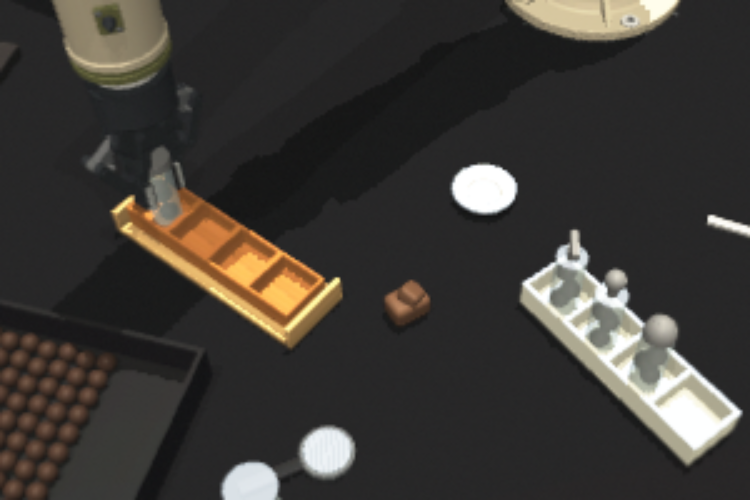

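The disc vial (165,190) is held by the glass and the other three stand in place. Moving it now.

Emit:
jog_arm(
  motion=[
    [[0,0,-0.05,0,0,0,-0.5],[0,0,-0.14,0,0,0,-0.5],[0,0,-0.25,0,0,0,-0.5],[0,0,-0.37,0,0,0,-0.5],[0,0,-0.48,0,0,0,-0.5],[0.05,-0.01,-0.58,0,0,0,-0.5],[0.15,-0.03,-0.64,0,0,0,-0.5],[0.3,-0.07,-0.64,0,0,0.03,-0.5],[0.46,-0.1,-0.64,0,0,0.06,-0.5],[0.63,-0.14,-0.64,0,0,0.09,-0.5],[0.81,-0.18,-0.64,0,0,0.13,-0.5],[1,-0.22,-0.64,0,0,0.164,-0.5]],
  ],
)

```text
time_s: 28.77
tcp_pos: [0.5637, -0.0648, 0.1707]
ee_rot: [2.702, 1.603, -0.001]
force: [1.1, 0.4, -1.5]
gripper_width: 0.0296
grasp_force: 26.7
```

```bash
python3 go.py W81 .172
```

```text
t 28.77 tcp [ 0.5637 -0.0648  0.1707] w 0.0296 F [ 1.1  0.4 -1.5] gf 26.7
shift [ 1.511 -0.784 -0.007] turn [-0.     0.    -0.003]
```

Emit:
jog_arm(
  motion=[
    [[0.15,-0.08,0,0,0,0,-0.5],[0.3,-0.16,0,0,0,0,-0.5],[0.45,-0.24,0,0,0,0,-0.5],[0.6,-0.32,0,0,0,0,-0.5],[0.75,-0.4,0,0,0,0,-0.5],[0.88,-0.46,0,0,0,0,-0.5],[0.97,-0.51,0,0,0,0,-0.5],[1,-0.53,0,0,0,0,-0.5],[1,-0.53,0,0,0,0,-0.5]],
  ],
)

```text
time_s: 29.52
tcp_pos: [0.5653, 0.1634, 0.1706]
ee_rot: [-2.694, -1.614, -0.0]
force: [-0.1, -0.2, -1.3]
gripper_width: 0.0297
grasp_force: 26.8
```

```bash
python3 go.py W81 .172
```

```text
t 29.52 tcp [0.5653 0.1634 0.1706] w 0.0297 F [-0.1 -0.2 -1.3] gf 26.8
shift [ 0.508 -0.239 -0.007] turn [-0.001 -0.     0.003]
```

Emit:
jog_arm(
  motion=[
    [[0.12,-0.06,0,0,0,0,-0.5],[0.25,-0.12,0,0,0,0,-0.5],[0.38,-0.18,0,0,0,0,-0.5],[0.47,-0.22,0,0,0,0,-0.5],[0.505,-0.238,0,0,0,0,-0.5],[0.505,-0.238,0,0,0,0,-0.5],[0.505,-0.238,0,0,0,0,-0.5]],
  ],
)

```text
time_s: 30.1
tcp_pos: [0.5729, 0.2701, 0.1701]
ee_rot: [2.699, 1.606, -0.001]
force: [-0.4, -0.2, -1.7]
gripper_width: 0.0297
grasp_force: 26.8
```

```bash
python3 go.py W81 .035
```

```text
t 30.1 tcp [0.5729 0.2701 0.1701] w 0.0297 F [-0.4 -0.2 -1.7] gf 26.8
shift [ 0.021 -0.022  0.676] turn [ 0.     0.001 -0.001]
```

Emit:
jog_arm(
  motion=[
    [[0.018,-0.018,0.06,0,0,0,-0.5],[0.018,-0.018,0.16,0,0,0,-0.5],[0.018,-0.018,0.28,0,0,0,-0.5],[0.018,-0.018,0.4,0,0,0,-0.5],[0.018,-0.018,0.51,0,0,0,-0.5],[0.018,-0.018,0.59,0,0,0,-0.5],[0.018,-0.018,0.64,0,0,0,-0.5],[0.018,-0.018,0.665,0,0,0,-0.5],[0.018,-0.018,0.67,0,0,0,-0.5],[0.018,-0.018,0.675,0,0,0,-0.5],[0.018,-0.018,0.675,0,0,0,-0.5]],
  ],
)

```text
time_s: 31.02
tcp_pos: [0.5716, 0.2772, 0.0364]
ee_rot: [2.699, 1.608, 0.003]
force: [0.0, 0.4, -0.4]
gripper_width: 0.0294
grasp_force: 26.8
```

```bash
python3 go.py W81 .035
```

```text
t 31.02 tcp [0.5716 0.2772 0.0364] w 0.0294 F [ 0.   0.4 -0.4] gf 26.8
shift [-0.008  0.001  0.007] turn [ 0.001 -0.001 -0.   ]
```

Emit:
jog_arm(
  motion=[
    [[-0.004,0,0.004,0,0,0,-0.5],[-0.004,0,0.004,0,0,0,-0.5],[-0.004,0,0.004,0,0,0,-0.1],[-0.004,0,0.004,0,0,0,0.2],[-0.004,0,0.004,0,0,0,0.6],[-0.004,0,0.004,0,0,0,1],[-0.004,0,0.004,0,0,0,1],[-0.004,0,0.004,0,0,0,1],[-0.004,0,0.004,0,0,0,1],[-0.004,0,0.004,0,0,0,1]],
  ],
)

```text
time_s: 31.85
tcp_pos: [0.5705, 0.2764, 0.0345]
ee_rot: [-2.698, -1.609, -0.0]
force: [-0.7, 0.3, -0.3]
gripper_width: 0.0854
grasp_force: 0.0
```

Emit:
jog_arm(
  motion=[
    [[0,0,-0.06,0,0,0,1],[0,0,-0.16,0,0,0,1],[0,0,-0.3,0,0,0,1],[0,0,-0.45,0,0,0,1],[0,0,-0.6,0,0,0,1],[0,0,-0.75,0,0,0,1],[0,0,-0.8,0,0,0,1],[-0.2,0.1,-0.8,0,0,0,1],[-0.4,0.2,-0.8,0,0,0,1],[-0.6,0.4,-0.8,0,0,0,1],[-0.6,0.6,-0.8,0,0,0,1],[-0.6,0.6,-0.8,0,0,0,1]],
  ],
)

```text
time_s: 32.85
tcp_pos: [0.6218, 0.1055, 0.195]
ee_rot: [2.701, 1.595, -0.001]
force: [0.0, -1.2, -1.1]
gripper_width: 0.0852
grasp_force: 0.0
```

Run:
```python
from h import *
from scipy.optimize import least_squares
a=np.radians(61.63);Y=np.array([np.cos(a),np.sin(a)]);X=np.array([Y[1],-Y[0]]);C=np.array([.5325,.2043])
for cn in ("scene","top"):
    c=optics.camera(cn)
    if cn=="scene": cv2.imwrite("pics/s5.png",cv2.resize(c["pixels"][90:290,100:400,::-1],(750,500)))
    for n in ["vial_disc","vial_dome","vial_bar","vial_ball"]:
        R=optics.regions_of(c,n)
        if not R: print(cn,n,"none"); continue
        P=pts(c,R[0]["region"]); g=P[(P[:,2]>.035)&(P[:,2]<.077)]
        if len(g)<10: print(cn,n,len(g)); continue
        s=least_squares(lambda x:np.hypot(*(g[:,:2]-x).T)-.015,np.median(P[:,:2],0),loss="soft_l1",f_scale=.002).x-C
        print(cn,n,round(R[0]["p"],2),"rack x,y",(s@X).round(4),(s@Y).round(4),"top z",np.percentile(P[:,2],98).round(3))
```

```text
scene vial_disc 0.89 rack x,y -0.0005 0.0809 top z 0.095
scene vial_dome 0.84 rack x,y -0.0005 0.0274 top z 0.1
scene vial_bar 0.66 rack x,y -0.0001 -0.08 top z 0.103
scene vial_ball 0.76 rack x,y 0.0009 -0.0281 top z 0.109
top vial_disc 0.56 rack x,y 0.0003 0.082 top z 0.095
top vial_dome none
top vial_bar none
top vial_ball none
```

View pics/s5.png

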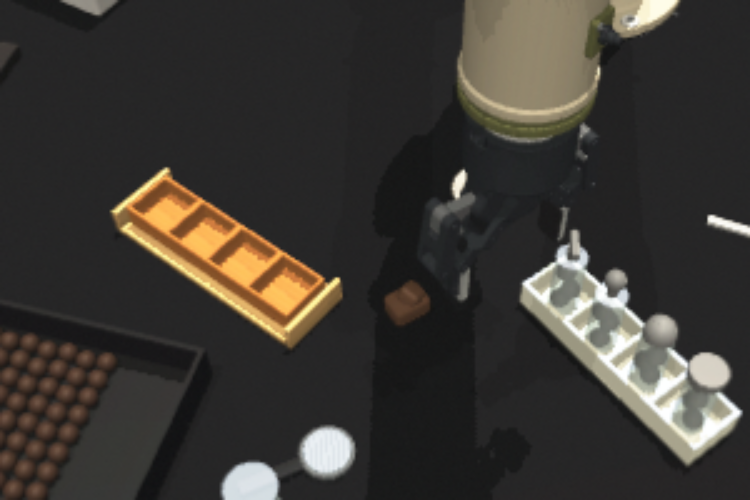

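All four vials (568,275 to 700,395) stand upright and centred in the mirrored pockets, and the gripper is clear of them.

```bash
python3 -c "
from h import *
print(arm.hand_in())"
```

```text
the job is handed in; nothing more can be done
None
```

All four vials stand upright in the white rack in reverse order, each within about 1 mm of its pocket centre by the cameras, and the job was handed in at about 33 s; no verdict came back.

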